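# Re-space the case dividers and pack the balance's spare rail and bracket

### The arm

A 7-joint arm with a two-finger parallel gripper is mounted at the origin on the work surface. World frame = base frame: x ahead of the robot, y to its left, z up, the work surface at z = 0. Lengths are in mm, angles in rad, forces in N, time in s.
With the tool pointing down it reaches from about 375 to 925 mm from the base axis. Payload 3.1 kg.
Tool frame: the origin (TCP) lies at the very end of the fingers, on their centre line; the grasp point (between the pads) lies 19 mm behind it; z points along the fingers, y is the line along which they close (so a half turn about z gives the same grasp; the last joint's range is limited). The gripper opens to 85 mm and grips with 20 to 120 N. Pads are 22 mm wide; open, the fingers measure 114 mm over their backs; the gripper's body (76 mm by 85 mm) begins 54 mm behind the grasp point. The pads swing forward as they close: fully open they stand 13 mm farther back than shut.
Start: joints at [1.022, 0.383, 0.044, 1.598, -0.018, 1.161, -0.05], TCP at [283.215, -585.058, 231.269] pointing down, gripper open.
Joint ranges: [-2.61, 2.61], [-0.41, 2.15], [-1.48, 1.57], [0, 2.5], [-1.57, 4.71], [0.05, 1.97], [-2.85, 2.85]. Speed limits (rad/s): [2.79, 2.79, 3.14, 3.14, 3.14, 3.14, 3.14].

### API

Orientations are given as a unit quaternion [w, x, y, z].
In Python, from station import readout, snapshot, sign_off gives the robot as it stands. The module is installed in compiled form; this text tells all that it offers.
- The arm moves only by the tool step_arm, never from a script. Its argument "steps" is text: rows parted by semicolons, each of 5 numbers parted by spaces: the opening, from -1 (shut) to 1 (fully open), then the shift along the tool's x, y, z as a fraction of full scale, then the turn about the tool's z as a fraction of full scale. In form: jaw dx dy dz twist; .... A call has 1 to 5 rows; each row is the pose to reach, as a shift and turn from the pose commanded when the call began, along the tool's axes at that moment, turning the shorter way round; what a row does not reach only later rows make up. Full scale, the value 1, is 0.15 m for a shift and pi rad for a turn. A row lasts 1/12 s, in which the tool goes at most 41.7 mm and 7.16 degrees, less where a joint would pass 70% of its speed; a pose out of reach is approached as far as the arm can. A call with a number of a shift or a turn outside -1 to 1 is refused whole. A call with a gripper value outside its range is refused whole. The fingers move at their own pace and stop on an object; "newtons" is the grip in N (left out, the last holds). Time passes only in rows, so rows that repeat a pose let the fingers close. It gives the time, the measured TCP pose, the force, the opening and the grip force at its end, in the units of the state.
- readout.get_obs(): the state, without advancing time (a new reading comes with each control period).
- snapshot(name): name is "scene" or "top" or "wrist"; returns a dict with "image" (480x640x3 uint8, red, green, blue), "z_map" (480x640 float32, mm along the optical axis (not along the pixel's ray), 0 where there is no reading), "K" (3x3 intrinsics, pixels), "origin" and "orientation" of the camera in the world. Camera axes: x right, y down, z forward; pixel columns grow to the right and rows downward; lengths in mm; the calibration is good to about 2 mm. The wrist camera is an equidistant fisheye: a pixel r from the principal point sees the ray r / f radians off the axis. A picture is of the moment at which its call begins.
- sign_off(): hands the job in; it is judged then, once.
The state is a dict: "time_s": time; "joint_positions": joint angles; "dq": joint speeds; "effort": joint torques, N m; "ee_pos": TCP position; "orientation": TCP orientation; "wrist_force": force on the tool from outside, world axes, zero at the start; "wrist_torque": the same for the moment, N m; "width": finger opening in mm; "grip_force": force on a finger pad.
Only numpy, scipy, OpenCV 4.12 (cv2) and the standard library are available. Lean on these libraries where they do the work, as an engineer would, in place of code of your own. Each camera call takes 0.05 s, during which the arm holds its last target. There are 200 camera calls.

### The job

Slide the two dividers of the open case towards the middle, so that the long rail and the short bracket each fit lying flat and open or grooved side up on the case floor, one in each end compartment (either way round), while the glass weighing bottle stays standing in the middle compartment. Then shut the lid fully. Leave the beaker, the reagent bottle, the petri dishes and the spatula where they are.

Things in the scene. Friction and masses are not known exactly. Their poses are not given: they have to be found in the camera images.
- case: Grey open case fixed to the bench: 106 (x) x 376 (y) x 55 mm high outside, walls 6, floor 5; inside 94 x 364 mm, 50 deep. Origin: centre of its underside. y runs along its length; the +x long side (away from the robot) carries the lid's hinge. Two dividers across it make three compartments in a row along y: two end ones and a middle one.
- divider_a (a joint): Divider on the +y side: white plate 6 mm thick spanning the case's width, its top 48 mm above the bench (7 mm below the rim). Value: y of its mid-plane in the case's frame, m, -0.03 to 0.132. Slides along y with about 2 N friction, stays where left, cannot lift out, pushes along loose things in its way.
- divider_b (a joint): The same on the -y side; its value, the y of its mid-plane in the case's frame, goes from -0.132 to 0.03.
- divider_a_mid (a point): Centre of the divider_a plate, 27 mm above the bench; axes as the case's.
- divider_b_mid (a point): Centre of the divider_b plate, 27 mm above the bench; axes as the case's.
- lid (a joint): Clear lid with aluminium edges, hinged on top of the case's +x side; 106 x 376 mm, 4 mm thick (8 at its free edge), 200 g. Angle in rad: 0 shut flat on the rim; starts open at 1.65 to 1.88 ( leaning back a little past upright, away from the robot). Its hinge drags slightly: it stays put near upright, and falls shut by itself once below about 1.2.
- lid_edge (a point): Middle of the lid's free edge, 106 mm from the hinge: its highest point when open (about 160 mm above the bench).
- lid_hinge (a point): Middle of the lid's hinge line, 53 mm from the case's centre along its +x, 56 mm above the bench; y along the hinge.
- rail: Long aluminium guide rail with a groove along its top, lying groove up on the bench: 160 (its x) x 24 (its y) x 20 mm high, 140 g. Origin: centre of its underside.
- bracket: Short steel U-channel bracket, lying open side up: 105 (its x) x 30 (its y) x 26 mm high, 5 mm walls, 180 g. Origin: centre of its underside.
- weighing_bottle: Squat glass weighing bottle with a stopper, 46 mm across, 44 mm high, about 80 g, standing on the case floor between the dividers. Origin: centre of its underside. The dividers may push it along.
- beaker: Bystander: glass beaker, 66 mm across, 85 mm high. Origin: centre of its underside.
- reagent_bottle: Bystander: amber reagent bottle, 60 mm across, 150 mm high. Origin: centre of its underside.
- petri_stack: Bystander: stack of petri dishes, 90 mm across, 30 mm high. Origin: centre of its underside.
- spatula: Bystander: spatula about 190 mm long, lying flat on the bench between the robot and the case. Origin: near its middle, on the bench.
Things that resemble listed ones, but are neither listed nor needed, are in the scene too. Several things have the shape of the rail; the one meant has the colours described above. What is shaped like the weighing_bottle but black is not meant.

How it is judged:
By the outcome, as a careful person would: the job done as asked, in the order asked, and still so for the second after the job is handed in, with the robot touching nothing.
It also fails if it takes over 72 s, if anything falls off the work surface, if the arm or the gripper's body presses on something with over 40 N, if the wrist force passes 120 N, or if a joint passes its speed limit or range.

## Working session

There is one attempt and no reset: what is moved stays moved. The work goes in short steps, Python scripts to look and compute and a tool call to move; the robot and the scene stay as the last step left them, time stands still between calls to the robot, and variables do not carry over. Pictures are saved under pics/ and viewed, at most 10 in all, crops included, and the job is handed in when it is done.

Besides the shell and the picture viewer there is one more tool, called by a JSON object that holds its "fn" and its "kwargs", one argument or row to a line. step_arm: Moves the arm, as the interface text tells. Its arguments: {"type":"object","properties":{"steps":{"type":"string"},"newtons":{"type":"number"}},"required":["steps"]}

```bash
mkdir -p pics; cat > h.py <<'E'
import numpy as np,cv2
from scipy.spatial.transform import Rotation as R
from station import readout,snapshot,sign_off
def rot(q): return R.from_quat([q[1],q[2],q[3],q[0]]).as_matrix()
def cloud(s):
    K=s["K"];z=s["z_map"];v,u=np.mgrid[:480,:640]
    p=np.stack([(u-K[0,2])/K[0,0]*z,(v-K[1,2])/K[1,1]*z,z],-1)
    P=p@rot(s["orientation"]).T+np.array(s["origin"]);P[z==0]=np.nan
    return P
def save(im,n): cv2.imwrite("pics/"+n,im[:,:,::-1])
E
python3 - <<'E'
from h import *
for n in ["scene","top"]:
    s=snapshot(n);save(s["image"],n+"0.png");np.savez(n+"0.npz",**s);print(n,s["origin"],s["orientation"],s["K"])
o=readout.get_obs();print(o)
E
```

```text
scene [1065.76691687  271.56835486  891.08350938] [-0.16181366  0.4773174   0.82324357 -0.26125555] [[440.36867833   0.         324.54189893]
 [  0.         440.36867833 240.58402911]
 [  0.           0.           1.        ]]
top [ 302.89974337   -4.46352107 1157.9687575 ] [-0.08075859  0.70546386 -0.69942814  0.0812346 ] [[513.28520759   0.         323.86884003]
 [  0.         513.28520759 237.329364  ]
 [  0.           0.           1.        ]]
{'time_s': 0.1, 'joint_positions': array([ 1.02222   ,  0.38377121,  0.04383381,  1.59939865, -0.01790794,
        1.16117932, -0.04993554]), 'dq': array([-0.00137337, -0.00222077,  0.00160332, -0.00294201,  0.0003994 ,
        0.00044913,  0.00063336]), 'effort': array([ 3.19998733e-03, -4.34727895e+01,  1.02929804e+00, -2.50454879e+01,
        1.07483484e-02,  5.46957948e-03, -3.12280054e-05]), 'ee_pos': array([ 282.82000896, -584.31409852,  230.00957688]), 'orientation': array([-1.13778930e-03,  9.74701826e-01,  2.23506046e-01, -3.20571956e-04]), 'wrist_force': array([ 0.19118054, -0.59523702,  0.32497871]), 'wrist_torque': array([ 0.0060702 , -0.01331433, -0.0188285 ]), 'grip_force': 0.0, 'width': 85.35971280638292}
```

View pics/top0.png

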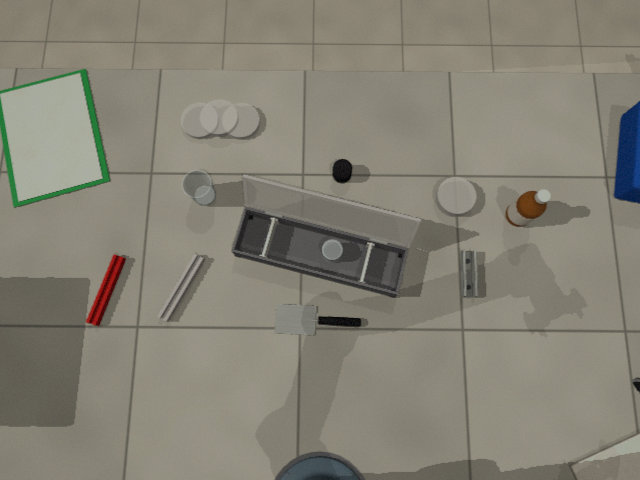

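View pics/scene0.png

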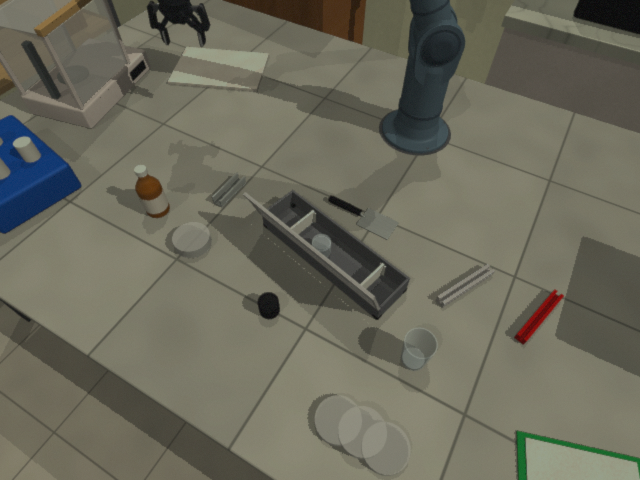

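Rail candidates in the top view are the silver one at (182,288) and the red one at (107,290), and I choose the silver. For the bracket, only the channel at (470,274) fits. For the bottle, the clear one at (332,249) is in the case and the black one at (342,170) is not meant.

```bash
cat >> h.py <<'E'
def rect(P,m):
    q=P[m][:,:2].astype(np.float32);(c,s,a)=cv2.minAreaRect(q);b=cv2.boxPoints((c,s,a))
    e=[b[1]-b[0],b[2]-b[1]];l=e[int(np.linalg.norm(e[1])>np.linalg.norm(e[0]))]
    return np.round(c,1),np.round(s,1),round(float(np.degrees(np.arctan2(l[1],l[0])))%180,2),len(q)
E
python3 - <<'E'
from h import *
for n in ["top","scene"]:
    s=dict(np.load(n+"0.npz"));P=cloud(s);s["P"]=P;Z=P[...,2]
    v,u=np.mgrid[:480,:640]
    print(n)
    if n=="top":
        box=lambda a,b,c,d:(u>a)&(u<c)&(v>b)&(v<d)
        for nm,b in dict(rail=(150,245,215,330),red=(80,245,135,335),bracket=(452,240,485,305),spat=(265,295,375,345)).items():
            m=box(*b)&(Z>(4 if nm!="spat" else 2))&(Z<40);print(nm,rect(P,m),np.nanpercentile(Z[m],[5,50,95]).round(1))
        b=box(225,170,425,300)
    else:
        b=(P[...,0]>380)&(P[...,0]<720)&(P[...,1]<250)&(P[...,1]>-250)
    m=b&(Z>45)&(Z<58)
    h=np.histogram(Z[b],np.arange(-6,200,4));print(h[0])
    np.save(n+"P.npy",P)
    print("rim",rect(P,m))
    m=b&(Z>90);print("lid",rect(P,m),np.nanmax(Z[b]))
s=dict(np.load("top0.npz"));im=s["image"]
a=cv2.resize(im[240:335,75:225],None,fx=2.6,fy=2.6,interpolation=2);c=cv2.resize(im[240:335,440:500],None,fx=2.6,fy=2.6,interpolation=2)
d=cv2.resize(im[165:305,225:430],(800,546),interpolation=2)
e=np.zeros((600,800,3),np.uint8);d=cv2.resize(d,(500,341));e[:a.shape[0],:a.shape[1]]=a;e[:c.shape[0],450:450+c.shape[1]]=c;e[255:596,:500]=d
save(e,"crop1.png")
E
```

```text
top
rail (array([454.2, 314.4]), array([190.6, 144.2]), 2.42, 1078) [ 4.3 16.6 22.9]
red (array([448.5, 481.5]), array([201.7, 118.8]), 4.76, 1136) [ 4.3 16.5 22.8]
bracket (array([ 493.3, -332.9]), array([ 69.4, 140.5]), 177.43, 726) [ 4.4 12.1 28.3]
spat (array([384.3,   2.9]), array([106. , 242.6]), 90.47, 2020) [ 2.2  4.  19.9]
[1708 7321 5369 2005  270  154  151  166  143  162  177  180  295  519
  567  774  320  198  170  181  196  181  190  199  188  181  192  200
  193  196  204  190  217  204  221  205  218  213  232  344  493   66
    0    0    0    0    0    0    0    0    0]
rim (array([602.9, -11.5]), array([376.5, 250.9]), 75.81, 1948)
lid (array([609.4, -13.3]), array([376.6,  33.8]), 75.81, 3957) 161.56932337315652
scene
[  847 12246  5063  1239   319   348   352   289   279   315   319   324
   317   474   325   462   116   105    36    37    33    38    55    43
    36    40    38    36    40    35    17     2     4     4     1     2
     3     7    43   140   516    31     0     0     0     0     0     0
     0     0     0]
rim (array([601.6, -12.4]), array([379.1, 252.4]), 76.03, 1343)
lid (array([611.9, -14.6]), array([376.9,  27.6]), 75.89, 995) 159.50956136888567
```

View pics/crop1.png

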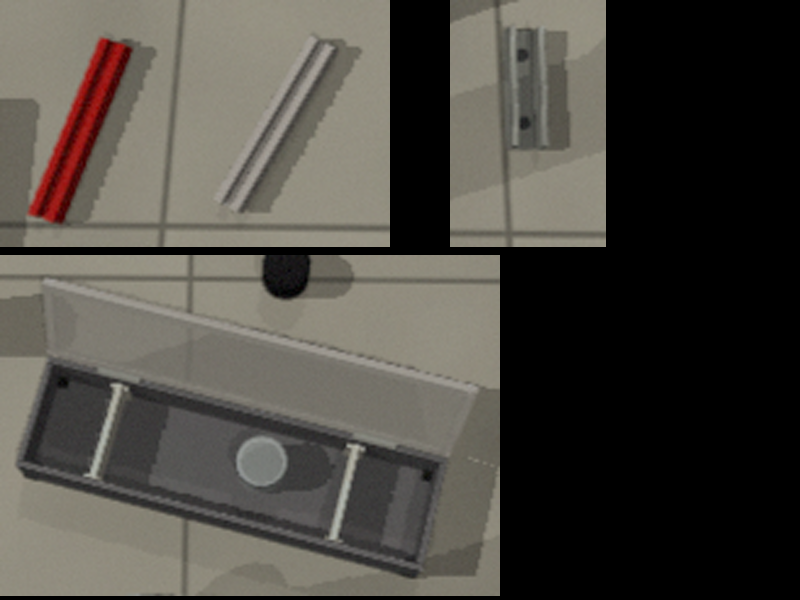

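The crop confirms the silver rail with its groove up, the bracket with its open side up, the white dividers and the bottle. Next come refined poses in the case frame.

```bash
python3 - <<'E'
from h import *
v,u=np.mgrid[:480,:640]
T=np.load("topP.npy");S=np.load("sceneP.npy")
for nm,b,zl in (("rail",(395,245,520,400),10),("bracket",(430,-400,560,-270),15)):
    for P in (T,S):
        m=(P[...,0]>b[0])&(P[...,0]<b[2])&(P[...,1]>b[1])&(P[...,1]<b[3])&(P[...,2]>zl)&(P[...,2]<35)
        if nm=="rail" : 
            m=cv2.morphologyEx(m.astype(np.uint8),cv2.MORPH_OPEN,np.ones((2,2)))>0
            n,l,st,_=cv2.connectedComponentsWithStats(m.astype(np.uint8));
            m=l==1+np.argmax(st[1:,4])
        print(nm,rect(P,m),np.median(P[m],0).round(1))
a=np.radians(-14.1);ex=np.array([np.cos(a),np.sin(a)]);ey=np.array([-ex[1],ex[0]])
for nm,P in (("top",T),("scene",S)):
    Z=P[...,2]
    c0=np.array([570,-5.]);X=(P[...,:2]-c0)@ex;Y=(P[...,:2]-c0)@ey
    m=(abs(X)<75)&(abs(Y)<215)&(Z>50)&(Z<60)
    print(nm,"Y rng",np.percentile(Y[m],[.5,1,99,99.5]).round(1),"X",np.percentile(X[m],[.5,1,5,95,99]).round(1))
    f=m&(X<-20);k=np.polyfit(Y[f],X[f],1);print("front slope deg",np.degrees(k[0]),k[1],f.sum())
    l=(Z>130)&(abs(Y)<215)&(X<140);k=np.polyfit(Y[l],X[l],1);print("lid slope",np.degrees(k[0]),"Yrng",np.percentile(Y[l],[.5,99.5]).round(1),"top X,Z",np.median(X[Z*l>152]),np.nanpercentile(Z[l],99), "low", np.median(X[(Z>70)&(Z<80)&(abs(Y)<150)&(X<140)&(X>0)]))
    d=(abs(X+2)<35)&(abs(Y)<175)&(Z>43)&(Z<52)
    h,e=np.histogram(Y[d],np.arange(-175,176,3));i=h>8;print([(int(y),int(n)) for y,n in zip(e[:-1][i],h[i])])
    for s in (1,-1):
        q=d&(Y*s>60);print("div",np.median(Y[q]),np.percentile(Y[q],[5,95]),q.sum(), "slope",np.degrees(np.polyfit(X[q],Y[q],1)[0]) )
    b=d&(abs(Y)<60);print("bottle",np.median(X[b]),np.median(Y[b]),b.sum())
E
```

```text
rail (array([457. , 312.6]), array([ 22.3, 147.1]), 153.39, 599) [nan nan nan]
rail (array([457.6, 322.1]), array([ 17.1, 159.1]), 144.35, 495) [nan nan nan]
bracket (array([ 489.5, -329.5]), array([ 31.3, 104.1]), 178.66, 322) [ 488.8 -338.5   24.6]
bracket (array([ 489.5, -329.5]), array([108. ,  33.5]), 0.06, 303) [ 492.7 -321.5   23.7]
top Y rng [-186.1 -185.8  188.9  189.3] X [-73.7 -72.3 -59.5  16.1  17.8]
front slope deg -0.051076954565570376 -43.2527485660923 255
lid slope 0.15746383646924353 Yrng [-184.5  187.5] top X,Z 50.79304221847923 158.9049492843834 low 21.270848078225267
[(-109, 9), (-106, 27), (-103, 20), (-46, 13), (-43, 13), (-40, 18), (-37, 15), (-34, 17), (-31, 18), (-28, 16), (-25, 18), (-22, 18), (-19, 18), (-16, 17), (-13, 17), (-10, 12), (-7, 14), (-4, 9), (116, 25), (119, 27)]
div 119.40315090262561 [ 72.5174689  160.49837469] 104 slope -4.537325101562404
div -104.40067071178376 [-161.12932474  -77.59388489] 108 slope -20.539048140329655
bottle -19.76445419878672 -21.98447881188223 273
scene Y rng [-187.2 -186.4  189.4  189.5] X [-74.2 -74.1 -69.5  20.5  21.1]
front slope deg -0.5306381910013694 -44.44158021022374 204
lid slope -93.21615594519929 Yrng [-197.5  209.6] top X,Z -1014.1186744606719 395.53221801676483 low 24.20733493044235
[(-106, 10), (-103, 20), (-46, 9), (-40, 13), (-37, 10), (-34, 13), (-31, 12), (-28, 15), (-25, 9), (-22, 19), (-19, 10), (-16, 17), (-13, 11), (-10, 12), (-7, 11), (-4, 9), (116, 10), (119, 19), (122, 12)]
div 120.66323091212288 [117.23718102 123.09248188] 43 slope 2.1171407978277696
div -102.7646400759634 [-107.47566836 -100.19890513] 36 slope -19.643001923530488
bottle -23.314116684774092 -22.502671339434094 179
```

```bash
python3 - <<'E'
from h import *
T=np.load("topP.npy");S=np.load("sceneP.npy")
for P in (T,S):
    for zl in (8,13,16):
        m=(P[...,0]>350)&(P[...,0]<550)&(P[...,1]>240)&(P[...,1]<410)&(P[...,2]>zl)&(P[...,2]<35)
        n,l,st,_=cv2.connectedComponentsWithStats(m.astype(np.uint8));m=l==1+np.argmax(st[1:,4])
        print("rail",zl,rect(P,m))
a=np.radians(-14.1);ex=np.array([np.cos(a),np.sin(a)]);ey=np.array([-ex[1],ex[0]])
for nm,P in (("top",T),("scene",S)):
    Z=P[...,2];c0=np.array([570,-5.]);X=(P[...,:2]-c0)@ex;Y=(P[...,:2]-c0)@ey
    m=(abs(X)<140)&(abs(Y)<180)&(Z>49)&(Z<60)
    print(nm,{int(k):int(n) for k,n in zip(np.arange(-120,60,3),np.histogram(X[m],np.arange(-120,63,3))[0]) if n})
    f=m&(X<-70);k=np.polyfit(Y[f],X[f],1);print("front slope",np.degrees(k[0]),k[1])
    for Zc in (70,90,110,130,150):
        l=(abs(Z-Zc)<6)&(abs(Y)<150)&(X>-20)&(X<80);print(Zc,np.median(X[l]).round(1),end=' ')
    d=(abs(X+36)<42)&(Z>44)&(Z<52)
    for c in (119,-104):
        q=d&(abs(Y-c)<9);k=np.polyfit(X[q],Y[q],1);print("\ndiv",np.median(Y[q]),np.percentile(Y[q],[3,97]),q.sum(),"slope",np.degrees(k[0]),np.percentile(X[q],[1,99]))
    q=d&(Y>-60)&(Y<10)&(Z>44)
    print("bottle",cv2.minEnclosingCircle(np.c_[X[q],Y[q]].astype(np.float32)),np.median(X[q]),np.median(Y[q]))
E
```

```text
rail 8 (array([452.9, 315.5]), array([ 26.1, 159.5]), 153.07, 771)
rail 13 (array([449.8, 310. ]), array([ 12.9, 158.8]), 152.87, 316)
rail 16 (array([449.1, 308.7]), array([ 10. , 158.8]), 153.12, 285)
rail 8 (array([452.8, 315.7]), array([ 25.5, 161.8]), 153.0, 673)
rail 13 (array([449.4, 308.4]), array([  9.4, 160.3]), 153.1, 262)
rail 16 (array([456.8, 322.7]), array([  9.5, 160.9]), 153.0, 235)
top {-93: 157, -90: 231, -87: 116, -84: 4, -81: 3, -78: 2, -75: 3, -72: 3, -69: 1, -66: 4, -63: 4, -60: 7, -57: 4, -54: 6, -51: 9, -48: 15, -45: 12, -42: 14, -39: 18, -36: 15, -33: 16, -30: 13, -27: 16, -24: 21, -21: 14, -18: 8, -15: 7, -12: 8, -9: 5, -6: 2, -3: 2, 0: 2, 3: 4, 6: 106, 9: 223, 12: 184, 15: 118, 18: 4}
front slope 0.139343280760003 -88.37067781130003
70 19.5 90 26.3 110 33.2 130 40.0 150 48.0 
div 119.56268362050568 [116.64867928 122.626767  ] 109 slope 0.04303965416144941 [-77.13674853   5.24054391]

div -103.70460441408204 [-106.59605424 -100.81186099] 104 slope -0.4300327660286679 [-77.47781652   5.66534548]
bottle ((-29.030210494995117, -24.133365631103516), 22.899145126342773) -29.535663654562555 -24.205129270462123
scene {-96: 4, -93: 89, -90: 174, -87: 222, -84: 7, -81: 2, -78: 6, -75: 3, -72: 3, -69: 2, -66: 2, -63: 3, -60: 5, -57: 4, -54: 3, -51: 7, -48: 7, -45: 11, -42: 12, -39: 12, -36: 12, -33: 13, -30: 10, -27: 12, -24: 10, -21: 16, -18: 10, -15: 11, -12: 9, -9: 5, -6: 1, 18: 39, 21: 6}
front slope 0.09018922278169951 -87.40554742954339
70 22.4 90 29.4 110 36.2 130 nan 150 52.9 
div 120.58697815795999 [117.08218314 123.09822733] 89 slope -0.394359754267964 [-75.87020239  -7.36049402]

div -102.66679409456995 [-107.52682027  -99.8902617 ] 78 slope -0.5152314147498344 [-77.41149776  -7.74725351]
bottle ((-29.15325164794922, -23.951231002807617), 23.44167137145996) -28.57610619269057 -23.004203980287084
  return _methods._mean(a, axis=axis, dtype=dtype,
  ret = ret.dtype.type(ret / rcount)
```

```bash
cat >> h.py <<'E'
C=np.array([533.5,5.7]);CY=-14.15
def case(X,Y):
    a=np.radians(CY);return C+[X*np.cos(a)-Y*np.sin(a),X*np.sin(a)+Y*np.cos(a)]
def plan(wps,o=None):
    "wps: (x,y,z,psi deg); prints calls as dx dy dz twist rows"
    o=o or readout.get_obs();M=rot(o["orientation"]);psi=np.degrees(np.arctan2(M[1,0],M[0,0]));p=np.array(o["ee_pos"])
    print("now",p.round(1),round(psi,1),"tilt",M[2].round(3),"t",o["time_s"],"F",o["wrist_force"].round(1),"w",o["width"].round(1),"g",o["grip_force"])
    for w in wps:
        d=np.array(w[:3])-p;t=w[3]-psi
        n=max(1,int(np.ceil(max(np.linalg.norm(d)/195,abs(t)/34.5))))
        for i in range(n):
            a=np.radians(psi);s=d/n
            L=np.array([s[0]*np.cos(a)+s[1]*np.sin(a),s[0]*np.sin(a)-s[1]*np.cos(a),-s[2]])/150
            rows=max(np.linalg.norm(s)/41.7,abs(t)/n/7.16)
            print(np.round(L,3),round(-t/n/180,4),"rows %.1f"%rows, "BIG" if abs(L).max()>1 else "")
            psi+=t/n
        p=np.array(w[:3])
E
python3 - <<'E'
from h import *
S=CY+90
plan([(*case(-3,-145),180,S),(*case(-3,-145),20,S),(*case(-3,-75),20,S)])
E
```

```text
Traceback (most recent call last):
  File "h.py", line 21, in plan
    print("now",p.round(1),round(psi,1),"tilt",M[2].round(3),"t",o["time_s"],"F",o["wrist_force"].round(1),"w",o["width"].round(1),"g",o["grip_force"])
                                                                                                               ^^^^^^^^^^^^^^^^
AttributeError: 'float' object has no attribute 'round'
```

```bash
sed -i 's/o\["width"\].round(1)/round(o["width"],1)/' h.py
python3 - <<'E'
from h import *
S=CY+90
plan([(*case(-3,-145),180,S),(*case(-3,-145),20,S),(*case(-3,-75),20,S)])
E
```

```text
now [ 282.8 -584.3  230. ] 25.8 tilt [-0.    -0.002 -1.   ] t 0.1 F [ 0.2 -0.6  0.3] w 85.4 g 0.0
[ 0.861 -0.695  0.111] -0.0926 rows 4.0 
[ 1.024 -0.419  0.111] -0.0926 rows 4.0 BIG
[ 1.101 -0.107  0.111] -0.0926 rows 4.0 BIG
[0.    0.    1.067] -0.0 rows 3.8 BIG
[ 0.467  0.    -0.   ] -0.0 rows 1.7
```

{"fn": "step_arm", "kwargs": {
  "steps": "-1 0.86 -0.695 0.11 -0.0926;-1 0.86 -0.695 0.11 -0.0926;-1 0.86 -0.695 0.11 -0.0926;-1 0.86 -0.695 0.11 -0.0926;-1 0.86 -0.695 0.11 -0.0926",
  "newtons": 40
}}

```text
time_s: 0.52
ee_pos: [359.5, -423.8, 212.8]
orientation: [-0.004, 0.929, 0.369, 0.002]
wrist_force: [1.3, 1.0, 0.9]
width: 25.8
grip_force: 0.0
```

```bash
sed -i 's#/195#/148#' h.py
python3 - <<'E'
from h import *
S=CY+90
plan([(*case(-3,-145),180,S),(*case(-3,-145),20,S),(*case(-3,-75),20,S)])
E
```

```text
now [ 359.5 -423.8  212.8] 43.3 tilt [ 0.007 -0.006 -1.   ] t 0.5167 F [1.3 1.  0.9] w 25.8 g 0.0
[ 0.661 -0.262  0.073] -0.0602 rows 2.6 
[ 0.698 -0.133  0.073] -0.0602 rows 2.6 
[0.711 0.001 0.073] -0.0602 rows 2.6 
[0.    0.    0.533] -0.0 rows 1.9 
[0.    0.    0.533] -0.0 rows 1.9 
[ 0.467  0.    -0.   ] -0.0 rows 1.7
```

{"fn": "step_arm", "kwargs": {
  "steps": "-1 0.66 -0.26 0.07 -0.06;-1 0.66 -0.26 0.07 -0.06;-1 0.66 -0.26 0.07 -0.06;-1 0.66 -0.26 0.07 -0.06"
}}

```text
time_s: 0.85
ee_pos: [403.8, -331.8, 203.2]
orientation: [-0.002, 0.891, 0.454, 0.001]
wrist_force: [-0.0, 0.5, 0.3]
width: -0.3
grip_force: 0.0
```

{"fn": "step_arm", "kwargs": {
  "steps": "-1 0.68 -0.13 0.07 -0.06;-1 0.68 -0.13 0.07 -0.06;-1 0.68 -0.13 0.07 -0.06;-1 0.68 -0.13 0.07 -0.06;-1 0.68 -0.13 0.07 -0.06"
}}

```text
time_s: 1.27
ee_pos: [446.1, -244.8, 193.4]
orientation: [-0.0, 0.847, 0.532, -0.0]
wrist_force: [-0.5, -0.5, 0.4]
width: 0.2
grip_force: 0.0
```

```bash

python3 - <<'E'
from h import *
S=CY+90
plan([(*case(-3,-145),180,S),(*case(-3,-145),20,S),(*case(-3,-75),20,S)])
print(readout.get_obs()["dq"].round(2))
E
```

```text
now [ 446.1 -244.8  193.4] 64.3 tilt [-0.    -0.001 -1.   ] t 1.2667 F [-0.5 -0.5  0.4] w 0.2 g 0.0
[ 0.807 -0.025  0.089] -0.0642 rows 2.9 
[0.    0.    0.533] -0.0 rows 1.9 
[0.    0.    0.533] -0.0 rows 1.9 
[ 0.467  0.    -0.   ] -0.0 rows 1.7 
[ 0.03 -0.    0.06 -0.01  0.01  0.    0.  ]
```

{"fn": "step_arm", "kwargs": {
  "steps": "-1 0.8 -0.025 0.09 -0.064;-1 0.8 -0.025 0.09 -0.064;-1 0.8 -0.025 0.09 -0.064;-1 0.8 -0.025 0.09 -0.064;-1 0.8 -0.025 0.09 -0.064"
}}

```text
time_s: 1.68
ee_pos: [495.3, -135.7, 180.1]
orientation: [-0.0, 0.789, 0.614, -0.0]
wrist_force: [0.2, 0.1, 0.6]
width: 0.1
grip_force: 0.0
```

```bash

python3 - <<'E'
from h import *
S=CY+90
plan([(*case(-3,-145),22,S),(*case(-3,-75),22,S)])
s=snapshot("wrist");save(s["image"],"w1.png")
E
```

```text
now [ 495.3 -135.7  180.1] 75.8 tilt [-0. -0. -1.] t 1.6833 F [0.2 0.1 0.6] w 0.1 g 0.0
[ 0.005 -0.002  0.527] -0.0002 rows 1.9 
[ 0.005 -0.002  0.527] -0.0002 rows 1.9 
[ 0.467  0.    -0.   ] -0.0 rows 1.7
```

View pics/w1.png

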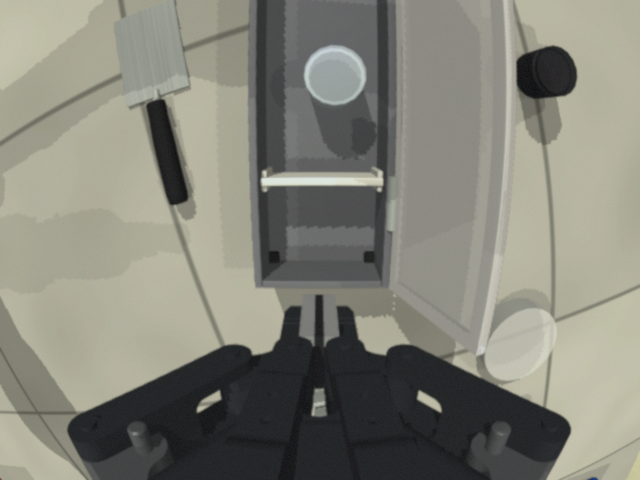

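The wrist view shows divider b as the white bar at about (322,181), with the outer compartment behind it and in front of the fingers. I descend there and push.

{"fn": "step_arm", "kwargs": {
  "steps": "-1 0 0 0.53 0;-1 0 0 0.53 0;-1 0 0 0.53 0"
}}

```text
time_s: 1.98
ee_pos: [487.4, -138.9, 94.1]
orientation: [-0.005, 0.792, 0.611, -0.005]
wrist_force: [-1.3, -0.3, -1.3]
width: 0.2
grip_force: 0.0
```

{"fn": "step_arm", "kwargs": {
  "steps": "-1 0 0 0.25 0;-1 0 0 0.4 0;-1 0 0 0.52 0;-1 0 0 0.52 0;-1 0 0 0.52 0"
}}

```text
time_s: 2.4
ee_pos: [494.3, -138.5, 23.3]
orientation: [-0.0, 0.791, 0.612, -0.001]
wrist_force: [0.1, 0.6, 0.4]
width: 0.0
grip_force: 0.0
```

{"fn": "step_arm", "kwargs": {
  "steps": "-1 0.13 0 0 0;-1 0.22 0 0 0;-1 0.3 0 0 0;-1 0.36 0 0 0;-1 0.42 0 0 0"
}}

```text
time_s: 2.82
ee_pos: [512.3, -76.2, 24.6]
orientation: [0.002, 0.79, 0.613, 0.001]
wrist_force: [1.0, -2.3, 1.6]
width: 0.1
grip_force: 1.0
```

{"fn": "step_arm", "kwargs": {
  "steps": "-1 0.02 0 0 0;-1 0.03 0 0 0;-1 0.03 0 0 0;-1 0.03 0 0 0"
}}

```text
time_s: 3.15
ee_pos: [511.2, -70.8, 22.6]
orientation: [-0.0, 0.79, 0.613, -0.0]
wrist_force: [-1.1, 0.3, -0.1]
width: 0.4
grip_force: 0.0
```

```bash

python3 - <<'E'
from h import *
o=readout.get_obs();a=np.radians(CY);d=o["ee_pos"][:2]-C
print("case",d@[np.cos(a),np.sin(a)],d@[-np.sin(a),np.cos(a)])
S=CY+90
plan([(*case(-3,-76),120,S),(*case(-3,150),120,S),(*case(-3,150),22,S),(*case(-3,22),22,S)])
P=cloud(snapshot("top"));d=P[...,:2]-C;X=d@[np.cos(a),np.sin(a)];Y=d@[-np.sin(a),np.cos(a)]
q=(P[...,2]>44)&(P[...,2]<51)&(abs(X)<40)
h,e=np.histogram(Y[q],np.arange(-180,180,3));print([(int(y),int(n)) for y,n in zip(e,h) if n>8])
E
```

```text
case -2.9208945131948356 -79.64895324307555
now [511.2 -70.8  22.6] 75.6 tilt [ 0.    -0.001 -1.   ] t 3.15 F [-1.1  0.3 -0.1] w 0.4 g 0.0
[ 0.024 -0.001 -0.65 ] -0.0014 rows 2.3 
[ 0.753 -0.    -0.   ] -0.0 rows 2.7 
[ 0.753 -0.    -0.   ] -0.0 rows 2.7 
[0.    0.    0.653] -0.0 rows 2.4 
[-0.853  0.    -0.   ] -0.0 rows 3.1 
[(-66, 12), (-42, 9), (-39, 16), (-36, 22), (-33, 22), (-30, 20), (-27, 21), (-24, 21), (-21, 24), (-18, 19), (-15, 22), (-12, 21), (-9, 13), (114, 30), (117, 40), (120, 24)]
```

{"fn": "step_arm", "kwargs": {
  "steps": "-1 0.02 0 0 0;-1 0.03 0 0 0;-1 0.03 0 0 0;-1 0 0 -0.3 0;-1 0 0 -0.65 0"
}}

```text
time_s: 3.62
ee_pos: [507.8, -70.6, 102.9]
orientation: [-0.004, 0.79, 0.613, -0.003]
wrist_force: [1.4, -1.2, 0.5]
width: 0.0
grip_force: 0.0
```

{"fn": "step_arm", "kwargs": {
  "steps": "-1 0.76 0 0 0;-1 0.76 0 0 0;-1 0.76 0 0 0;-1 0.76 0 0 0"
}}

```text
time_s: 3.95
ee_pos: [541.8, 50.2, 107.5]
orientation: [-0.001, 0.786, 0.618, 0.004]
wrist_force: [-0.4, 1.5, -0.3]
width: 0.0
grip_force: 0.0
```

{"fn": "step_arm", "kwargs": {
  "steps": "-1 0.76 0 0 0;-1 0.76 0 0 0;-1 0.76 0 0 0;-1 0.76 0 0 0;-1 0.76 0 0 0"
}}

```text
time_s: 4.37
ee_pos: [567.9, 153.9, 106.0]
orientation: [-0.001, 0.788, 0.615, 0.001]
wrist_force: [-0.1, -0.0, 0.5]
width: -0.2
grip_force: 0.0
```

```bash
cat >> h.py <<'E'
def cc(p):
    a=np.radians(CY);d=np.asarray(p)[...,:2]-C;return d@[np.cos(a),np.sin(a)],d@[-np.sin(a),np.cos(a)]
def divs():
    P=cloud(snapshot("top"));X,Y=cc(P);q=(P[...,2]>44)&(P[...,2]<51)&(abs(X)<40)
    h,e=np.histogram(Y[q],np.arange(-180,180,3));print([(int(y),int(n)) for y,n in zip(e,h) if n>8])
E
python3 - <<'E'
from h import *
S=CY+90
print(cc(readout.get_obs()["ee_pos"]))
plan([(*case(-3,150),22,S),(*case(-3,22),22,S)])
divs()
E
```

```text
(np.float64(-2.8685299892937497), np.float64(152.1127663425303))
now [567.9 153.9 106. ] 76.0 tilt [ 0.002 -0.001 -1.   ] t 4.3667 F [-0.1 -0.   0.5] w -0.2 g 0.0
[-0.014 -0.001  0.56 ] 0.0006 rows 2.0 
[-0.853  0.    -0.   ] -0.0 rows 3.1 
[(-63, 44), (-60, 39), (-48, 9), (-45, 13), (-42, 16), (-39, 23), (-36, 23), (-33, 21), (-30, 23), (-27, 21), (-24, 22), (-21, 23), (-18, 23), (-15, 20), (-12, 18), (-9, 14)]
```

{"fn": "step_arm", "kwargs": {
  "steps": "-1 0 0 0.25 0;-1 0 0 0.45 0;-1 0 0 0.55 0;-1 0 0 0.55 0;-1 0 0 0.55 0"
}}

```text
time_s: 4.83
ee_pos: [567.3, 147.3, 22.3]
orientation: [-0.0, 0.791, 0.612, -0.002]
wrist_force: [1.4, 0.1, -0.1]
width: -0.1
grip_force: 0.0
```

{"fn": "step_arm", "kwargs": {
  "steps": "-1 -0.12 0 0 0;-1 -0.22 0 0 0;-1 -0.32 0 0 0;-1 -0.42 0 0 0;-1 -0.5 0 0 0"
}}

```text
time_s: 5.25
ee_pos: [550.7, 75.1, 24.7]
orientation: [0.001, 0.791, 0.612, 0.001]
wrist_force: [1.0, 1.5, 1.3]
width: -0.1
grip_force: 1.0
```

{"fn": "step_arm", "kwargs": {
  "steps": "-1 -0.1 0 0 0;-1 -0.19 0 0 0;-1 -0.27 0 0 0;-1 -0.31 0 0 0;-1 -0.33 0 0 0"
}}

```text
time_s: 5.67
ee_pos: [537.1, 27.2, 23.3]
orientation: [0.0, 0.791, 0.612, -0.0]
wrist_force: [-0.1, 1.2, 0.6]
width: 0.0
grip_force: 0.8
```

```bash
python3 - <<'E'
from h import *
S=CY+90
print(cc(readout.get_obs()["ee_pos"]))
divs()
plan([(*case(-3,22),22,S)])
E
```

```text
(np.float64(-1.7398374752532135), np.float64(21.683144124744185))
[]
now [536.9  27.2  23.2] 75.5 tilt [-0.001 -0.001 -1.   ] t 5.7167 F [ 0.2 -0.6 -0.2] w -0.4 g 0.0
[ 0.002 -0.007  0.008] -0.002 rows 0.1
```

{"fn": "step_arm", "kwargs": {
  "steps": "-1 -0 0 -0.25 0;-1 0 0 -0.5 0;-1 0 0 -0.7 0;-1 0 0 -0.7 0"
}}

```text
time_s: 6.05
ee_pos: [541.9, 30.3, 134.5]
orientation: [0.003, 0.79, 0.613, 0.004]
wrist_force: [1.3, 1.0, 0.2]
width: 0.3
grip_force: 0.0
```

```bash
python3 - <<'E'
from h import *
plan([(453,315.6,110,153),(453,315.6,2,153)])
E
```

```text
now [541.9  30.3 134.5] 75.7 tilt [ 0.003  0.01  -1.   ] t 6.05 F [1.3 1.  0.2] w 0.3 g 0.0
[ 0.565 -0.348  0.054] -0.1432 rows 3.6 
[ 0.661 -0.068  0.054] -0.1432 rows 3.6 
[0.624 0.226 0.054] -0.1432 rows 3.6 
[0.   0.   0.72] -0.0 rows 2.6
```

{"fn": "step_arm", "kwargs": {
  "steps": "0 0.565 -0.35 0.04 -0.143;0 0.565 -0.35 0.04 -0.143;0.2 0.565 -0.35 0.04 -0.143;0.4 0.565 -0.35 0.04 -0.143;0.4 0.565 -0.35 0.04 -0.143"
}}

```text
time_s: 6.47
ee_pos: [505.6, 126.5, 121.5]
orientation: [-0.001, 0.631, 0.776, -0.001]
wrist_force: [-0.7, -0.9, 0.2]
width: 59.1
grip_force: 0.0
```

{"fn": "step_arm", "kwargs": {
  "steps": "0.4 0.66 -0.07 0.04 -0.143;0.4 0.66 -0.07 0.04 -0.143;0.4 0.66 -0.07 0.04 -0.143;0.4 0.66 -0.07 0.04 -0.143;0.4 0.66 -0.07 0.04 -0.143"
}}

```text
time_s: 6.88
ee_pos: [476.8, 220.1, 115.7]
orientation: [-0.001, 0.445, 0.896, -0.001]
wrist_force: [0.6, -0.7, -0.1]
width: 59.6
grip_force: 0.0
```

{"fn": "step_arm", "kwargs": {
  "steps": "0.4 0.62 0.22 0.04 -0.143;0.4 0.62 0.22 0.04 -0.143;0.4 0.62 0.22 0.04 -0.143;0.4 0.62 0.22 0.04 -0.143;0.4 0.62 0.22 0.04 -0.143"
}}

```text
time_s: 7.3
ee_pos: [447.8, 313.2, 109.7]
orientation: [-0.0, 0.236, 0.972, -0.001]
wrist_force: [0.8, -0.8, -1.0]
width: 59.8
grip_force: 0.0
```

```bash
python3 - <<'E'
from h import *
plan([(453,315.6,2,153)])
divs()
E
```

```text
now [447.8 313.2 109.7] 152.8 tilt [ 0.001 -0.002 -1.   ] t 7.3 F [ 0.8 -0.8 -1. ] w 59.8 g 0.0
[-0.023  0.03   0.718] -0.0014 rows 2.6 
[(-63, 41), (-60, 44), (-48, 9), (-45, 16), (-42, 19), (-39, 20), (-36, 21), (-33, 23), (-30, 23), (-27, 23), (-24, 21), (-21, 24), (-18, 24), (-15, 18), (-12, 20), (-9, 16), (3, 26), (6, 43), (9, 23)]
```

{"fn": "step_arm", "kwargs": {
  "steps": "0.4 -0.023 0.03 0.25 0;0.4 -0.023 0.03 0.48 0;0.4 -0.023 0.03 0.64 0;0.4 -0.023 0.03 0.71 0;0.4 -0.023 0.03 0.71 0"
}}

```text
time_s: 7.77
ee_pos: [452.2, 311.9, 0.8]
orientation: [-0.002, 0.238, 0.971, -0.003]
wrist_force: [0.5, 0.0, 0.1]
width: 59.7
grip_force: 0.0
```

{"fn": "step_arm", "kwargs": {
  "steps": "-0.8 0 0 0 0;-0.8 0 0 0 0;-0.8 0 0 0 0;-0.8 0 0 0 0;-0.8 0 0 0 0",
  "newtons": 50
}}

```text
time_s: 8.18
ee_pos: [454.8, 317.0, 6.1]
orientation: [0.002, 0.235, 0.972, 0.001]
wrist_force: [-0.9, -0.8, 6.6]
width: 22.4
grip_force: 52.5
```

```bash
python3 - <<'E'
from h import *
S=CY+90
plan([(453,315.6,110,153),(*case(0,96),100,S),(*case(0,96),8,S)])
E
```

```text
now [454.8 317.    6.1] 152.8 tilt [-0.002  0.003 -1.   ] t 8.1833 F [-0.9 -0.8  6.6] w 22.4 g 52.50094950199127
[ 0.006 -0.014 -0.693] -0.0011 rows 2.5 
[-0.425 -0.324  0.022] 0.1429 rows 3.6 
[-0.523 -0.108  0.022] 0.1429 rows 3.6 
[-0.518  0.13   0.022] 0.1429 rows 3.6 
[0.    0.    0.613] -0.0 rows 2.2
```

{"fn": "step_arm", "kwargs": {
  "steps": "-0.8 0 0 -0.2 0;-0.8 0 0 -0.45 0;-0.8 0 0 -0.7 0;-0.8 0 0 -0.7 0"
}}

```text
time_s: 8.52
ee_pos: [457.4, 320.5, 116.6]
orientation: [0.005, 0.235, 0.972, 0.005]
wrist_force: [1.0, 0.8, -0.6]
width: 22.6
grip_force: 51.6
```

{"fn": "step_arm", "kwargs": {
  "steps": "-0.8 -0.42 -0.32 0.02 0.143;-0.8 -0.42 -0.32 0.02 0.143;-0.8 -0.42 -0.32 0.02 0.143;-0.8 -0.42 -0.32 0.02 0.143;-0.8 -0.42 -0.32 0.02 0.143"
}}

```text
time_s: 8.93
ee_pos: [487.6, 243.2, 105.7]
orientation: [0.0, 0.447, 0.895, -0.0]
wrist_force: [0.2, 0.8, -1.3]
width: 22.7
grip_force: 51.6
```

{"fn": "step_arm", "kwargs": {
  "steps": "-0.8 -0.52 -0.11 0.02 0.143;-0.8 -0.52 -0.11 0.02 0.143;-0.8 -0.52 -0.11 0.02 0.143;-0.8 -0.52 -0.11 0.02 0.143;-0.8 -0.52 -0.11 0.02 0.143"
}}

```text
time_s: 9.35
ee_pos: [521.1, 172.1, 102.7]
orientation: [-0.0, 0.634, 0.774, -0.0]
wrist_force: [0.1, 0.3, -0.9]
width: 22.7
grip_force: 51.6
```

{"fn": "step_arm", "kwargs": {
  "steps": "-0.8 -0.51 0.12 0.02 0.143;-0.8 -0.51 0.12 0.02 0.143;-0.8 -0.51 0.12 0.02 0.143;-0.8 -0.51 0.12 0.02 0.143;-0.8 -0.51 0.12 0.02 0.143"
}}

```text
time_s: 9.77
ee_pos: [553.7, 101.4, 99.7]
orientation: [-0.0, 0.789, 0.614, -0.0]
wrist_force: [0.4, 0.1, -0.8]
width: 22.4
grip_force: 51.6
```

```bash
python3 - <<'E'
from h import *
S=CY+90
plan([(*case(0,96),60,S),(*case(0,96),8,S)])
s=snapshot("wrist");save(s["image"],"w2.png")
P=cloud(snapshot("top"));X,Y=cc(P);Z=P[...,2];q=(Z>80)&(Z<135)&(abs(X)<30)&(Y>-20)&(Y<220);print(np.percentile(Y[q],[1,99]),np.percentile(X[q],[1,50,99]),q.sum())
E
```

```text
now [553.7 101.4  99.7] 75.8 tilt [ 0. -0. -1.] t 9.7667 F [ 0.4  0.1 -0.8] w 22.4 g 51.57774142920971
[-0.011  0.025  0.265] -0.0005 rows 1.0 
[0.    0.    0.347] -0.0 rows 1.2 
[162.91891027 179.79113492] [-17.3231462  -12.4310988    4.69020112] 64
```

View pics/w2.png

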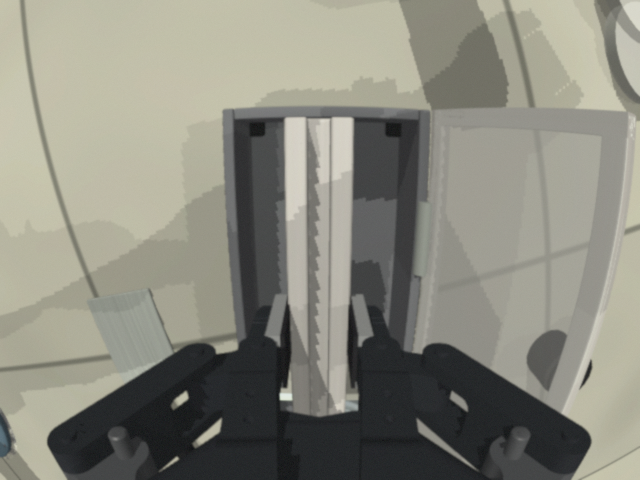

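The wrist view shows the rail, groove up, aligned with the case. Its far end is at about (320,117), just inside the end wall, so I shift it 3 mm inwards and lower it.

{"fn": "step_arm", "kwargs": {
  "steps": "-0.8 -0.02 0.025 0.05 0;-0.8 -0.02 0.025 0.1 0;-0.8 -0.02 0.025 0.25 0;-0.8 -0.02 0.025 0.25 0;-0.8 -0.02 0.025 0.25 0"
}}

```text
time_s: 10.28
ee_pos: [554.6, 96.8, 60.4]
orientation: [-0.001, 0.79, 0.614, -0.002]
wrist_force: [0.4, 0.1, -1.6]
width: 22.3
grip_force: 51.5
```

{"fn": "step_arm", "kwargs": {
  "steps": "-0.8 0 0 0.12 0;-0.8 0 0 0.24 0;-0.8 0 0 0.31 0;-0.8 0 0 0.34 0;-0.8 0 0 0.34 0"
}}

```text
time_s: 10.7
ee_pos: [556.7, 97.3, 11.7]
orientation: [-0.0, 0.79, 0.613, -0.0]
wrist_force: [0.4, -0.6, -2.0]
width: 22.6
grip_force: 51.6
```

```bash
python3 - <<'E'
from h import *
plan([]);print(cc(readout.get_obs()["ee_pos"]))
E
```

```text
now [556.7  97.3  11.7] 75.7 tilt [-0.001 -0.001 -1.   ] t 10.7 F [ 0.4 -0.6 -2. ] w 22.6 g 51.56728349626064
(np.float64(0.07357648792251341), np.float64(94.4990889243905))
```

{"fn": "step_arm", "kwargs": {
  "steps": "-0.8 0 0 0.01 0;-0.8 0 0 0.015 0;-0.8 0 0 0.015 0"
}}

```text
time_s: 10.95
ee_pos: [557.7, 97.5, 11.1]
orientation: [0.0, 0.79, 0.613, 0.0]
wrist_force: [-3.3, 0.1, 6.8]
width: 23.0
grip_force: 52.5
```

{"fn": "step_arm", "kwargs": {
  "steps": "-0.2 0 0 0 0;0 0 0 0 0;0 0 0 0 0;0 0 0 -0.05 0;0 0 0 -0.15 0"
}}

```text
time_s: 11.37
ee_pos: [554.9, 96.6, 30.4]
orientation: [-0.001, 0.79, 0.613, -0.002]
wrist_force: [-0.7, -0.1, -0.3]
width: 42.9
grip_force: 0.0
```

{"fn": "step_arm", "kwargs": {
  "steps": "0 0 0 -0.25 0;0 0 0 -0.5 0;0 0 0 -0.65 0;0 0 0 -0.65 0"
}}

```text
time_s: 11.7
ee_pos: [561.8, 98.5, 136.1]
orientation: [0.003, 0.79, 0.613, 0.006]
wrist_force: [0.1, 0.3, 0.5]
width: 42.9
grip_force: 0.0
```

```bash
python3 - <<'E'
from h import *
plan([(489.5,-329.5,130,-0.6),(489.5,-329.5,2,-.6)])
E
```

```text
now [561.8  98.5 136.1] 75.6 tilt [ 0.005  0.012 -1.   ] t 11.7 F [0.1 0.3 0.5] w 42.9 g 0.0
[-0.961  0.081  0.014] 0.1412 rows 3.5 
[-0.834  0.485  0.014] 0.1412 rows 3.5 
[-0.545  0.796  0.014] 0.1412 rows 3.5 
[ 0.    -0.     0.853] 0.0 rows 3.1
```

{"fn": "step_arm", "kwargs": {
  "steps": "0.2 -0.95 0.08 0 0.141;0.4 -0.95 0.08 0 0.141;0.4 -0.95 0.08 0 0.141;0.4 -0.95 0.08 0 0.141;0.4 -0.95 0.08 0 0.141"
}}

```text
time_s: 12.12
ee_pos: [531.2, -51.9, 128.6]
orientation: [0.001, 0.908, 0.419, -0.002]
wrist_force: [-0.2, 0.2, 0.6]
width: 59.6
grip_force: 0.0
```

{"fn": "step_arm", "kwargs": {
  "steps": "0.4 -0.83 0.48 0 0.141;0.4 -0.83 0.48 0 0.141;0.4 -0.83 0.48 0 0.141;0.4 -0.83 0.48 0 0.141;0.4 -0.83 0.48 0 0.141"
}}

```text
time_s: 12.53
ee_pos: [506.9, -192.3, 128.9]
orientation: [0.001, 0.978, 0.21, -0.001]
wrist_force: [-0.3, -0.6, -0.7]
width: 59.9
grip_force: 0.0
```

{"fn": "step_arm", "kwargs": {
  "steps": "0.4 -0.54 0.79 0 0.141;0.4 -0.54 0.79 0 0.141;0.4 -0.54 0.79 0 0.141;0.4 -0.54 0.79 0 0.141;0.4 -0.54 0.79 0 0.141"
}}

```text
time_s: 12.95
ee_pos: [483.2, -333.1, 129.1]
orientation: [0.002, 1.0, -0.009, -0.0]
wrist_force: [0.2, 0.1, -0.0]
width: 59.8
grip_force: 0.0
```

```bash
python3 - <<'E'
from h import *
plan([(489.5,-329.5,3,-.6)])
s=snapshot("top");P=cloud(s);X,Y=cc(P);Z=P[...,2]
q=(Z>18)&(Z<30)&(abs(X)<30)&(Y>14)&(Y<178);print("rail",np.percentile(Y[q],[1,99]),np.percentile(X[q],[1,50,99]),q.sum())
im=cv2.resize(s["image"][160:330,140:500],None,fx=2.2,fy=2.2,interpolation=2);save(im,"t2.png")
E
```

```text
now [ 483.2 -333.1  129.1] -1.0 tilt [-0.     0.003 -1.   ] t 12.95 F [ 0.2  0.1 -0. ] w 59.8 g 0.0
[ 0.042 -0.025  0.841] -0.0023 rows 3.0 
rail [ 18.38931414 174.3343978 ] [-11.5365642   -1.5036261   12.78428435] 550
```

View pics/t2.png

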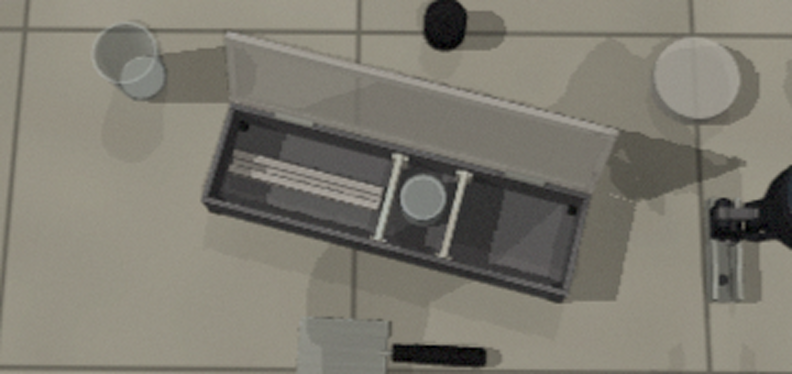

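The top crop shows the rail lying flat at about (305,180), the bottle between the dividers at (422,197), and an empty −y compartment at (520,225). Next is the bracket.

{"fn": "step_arm", "kwargs": {
  "steps": "0.4 0.04 -0.025 0.27 0;0.4 0.04 -0.025 0.54 0;0.4 0.04 -0.025 0.73 0;0.4 0.04 -0.025 0.83 0;0.4 0.04 -0.025 0.84 0"
}}

```text
time_s: 13.42
ee_pos: [489.4, -317.1, -1.4]
orientation: [-0.004, 1.0, -0.001, -0.003]
wrist_force: [-0.6, 0.3, -0.0]
width: 59.5
grip_force: 0.0
```

{"fn": "step_arm", "kwargs": {
  "steps": "-0.7 0 0 0 0;-0.7 0 0 0 0;-0.7 0 0 0 0;-0.7 0 0 0 0;-0.7 0 0 0 0"
}}

```text
time_s: 13.83
ee_pos: [492.9, -323.8, 5.0]
orientation: [0.001, 1.0, -0.004, 0.002]
wrist_force: [0.5, 1.1, 3.1]
width: 28.9
grip_force: 52.5
```

```bash
python3 - <<'E'
from h import *
S=CY+90;Q=readout.get_obs()["ee_pos"]
plan([(Q[0],Q[1],115,-.6),(*case(0,-122.5),110,S)])
E
```

```text
now [ 492.9 -323.8    5. ] -0.5 tilt [ 0.003  0.001 -1.   ] t 13.8333 F [0.5 1.1 3.1] w 28.9 g 52.51116156578064
[ 0.    -0.    -0.733] 0.0006 rows 2.6 
[ 0.019 -0.468  0.011] -0.1416 rows 3.6 
[ 0.218 -0.415  0.011] -0.1416 rows 3.6 
[ 0.376 -0.28   0.011] -0.1416 rows 3.6
```

{"fn": "step_arm", "kwargs": {
  "steps": "-0.7 0 0 -0.2 0;-0.7 0 0 -0.45 0;-0.7 0 0 -0.73 0;-0.7 0 0 -0.73 0"
}}

```text
time_s: 14.17
ee_pos: [497.0, -327.2, 122.1]
orientation: [0.004, 1.0, -0.005, 0.007]
wrist_force: [2.3, -0.0, -0.0]
width: 29.2
grip_force: 52.1
```

{"fn": "step_arm", "kwargs": {
  "steps": "-0.7 0.02 -0.47 0.01 -0.1416;-0.7 0.02 -0.47 0.01 -0.1416;-0.7 0.02 -0.47 0.01 -0.1416;-0.7 0.02 -0.47 0.01 -0.1416;-0.7 0.02 -0.47 0.01 -0.1416"
}}

```text
time_s: 14.58
ee_pos: [494.7, -252.2, 111.4]
orientation: [0.0, 0.976, 0.218, 0.0]
wrist_force: [-0.2, 0.7, -1.4]
width: 29.1
grip_force: 51.9
```

{"fn": "step_arm", "kwargs": {
  "steps": "-0.7 0.22 -0.415 0.01 -0.1416;-0.7 0.22 -0.415 0.01 -0.1416;-0.7 0.22 -0.415 0.01 -0.1416;-0.7 0.22 -0.415 0.01 -0.1416;-0.7 0.22 -0.415 0.01 -0.1416"
}}

```text
time_s: 15.0
ee_pos: [498.3, -182.5, 109.8]
orientation: [0.0, 0.905, 0.426, 0.0]
wrist_force: [0.1, -0.1, -2.1]
width: 29.1
grip_force: 51.9
```

{"fn": "step_arm", "kwargs": {
  "steps": "-0.7 0.375 -0.28 0.01 -0.1416;-0.7 0.375 -0.28 0.01 -0.1416;-0.7 0.375 -0.28 0.01 -0.1416;-0.7 0.375 -0.28 0.01 -0.1416;-0.7 0.375 -0.28 0.01 -0.1416"
}}

```text
time_s: 15.42
ee_pos: [501.8, -112.9, 108.2]
orientation: [0.0, 0.789, 0.614, 0.0]
wrist_force: [0.2, -0.1, -2.1]
width: 28.9
grip_force: 51.9
```

```bash
python3 - <<'E'
from h import *
S=CY+90
print(cc(readout.get_obs()["ee_pos"]))
plan([(*case(0,-119),60,S),(*case(0,-119),10,S)])
P=cloud(snapshot("top"));X,Y=cc(P);Z=P[...,2];q=(Z>75)&(Z<145)&(abs(X)<22)&(Y<-20)&(Y>-220);print(np.histogram(Y[q],np.arange(-220,-20,10)),np.percentile(X[q],[1,50,99]),q.sum())
s=snapshot("wrist");save(s["image"],"w3.png")
E
```

```text
(np.float64(-1.720433685954291), np.float64(-122.75465507749627))
now [ 501.8 -112.9  108.2] 75.8 tilt [-0.  0. -1.] t 15.4167 F [ 0.2 -0.1 -2.1] w 28.9 g 51.919832825660706
[0.025 0.011 0.321] -0.0002 rows 1.2 
[0.    0.    0.333] -0.0 rows 1.2 
(array([ 0,  0,  0,  0,  0,  0,  0,  0,  0,  0,  0, 25, 49, 79, 81,  0,  0,
        0,  0]), array([-220, -210, -200, -190, -180, -170, -160, -150, -140, -130, -120,
       -110, -100,  -90,  -80,  -70,  -60,  -50,  -40,  -30])) [-17.58270705  -3.86777763  12.1403108 ] 234
```

View pics/w3.png

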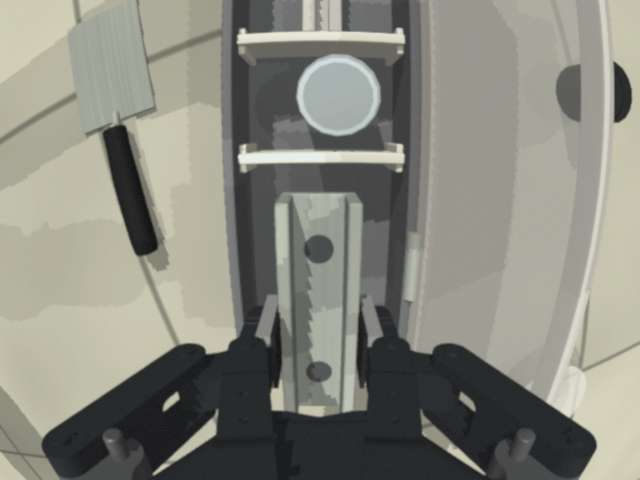

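The wrist view shows the bracket open side up, its near end at (318,195) clear of divider b at (320,158), and already centred. I lower it.

{"fn": "step_arm", "kwargs": {
  "steps": "-0.7 0.01 0.01 0.07 0;-0.7 0.01 0.01 0.17 0;-0.7 0.01 0.01 0.28 0;-0.7 0.01 0.01 0.31 0;-0.7 0.01 0.01 0.31 0"
}}

```text
time_s: 15.93
ee_pos: [501.6, -111.7, 59.5]
orientation: [-0.002, 0.789, 0.614, -0.002]
wrist_force: [-0.6, 0.1, -1.4]
width: 28.8
grip_force: 51.9
```

{"fn": "step_arm", "kwargs": {
  "steps": "-0.7 0 0 0.12 0;-0.7 0 0 0.24 0;-0.7 0 0 0.31 0;-0.7 0 0 0.34 0;-0.7 0 0 0.34 0"
}}

```text
time_s: 16.35
ee_pos: [503.7, -111.6, 10.8]
orientation: [-0.0, 0.789, 0.615, -0.0]
wrist_force: [-0.2, 0.5, -1.9]
width: 29.0
grip_force: 51.9
```

```bash
python3 - <<'E'
from h import *
plan([]);print(cc(readout.get_obs()["ee_pos"]))
E
```

```text
now [ 503.7 -111.6   10.8] 75.9 tilt [-0.    -0.001 -1.   ] t 16.35 F [-0.2  0.5 -1.9] w 29.0 g 51.93255364894867
(np.float64(-0.2152728081674733), np.float64(-121.05570575788084))
```

{"fn": "step_arm", "kwargs": {
  "steps": "-0.7 0 0 0.007 0;-0.7 0 0 0.012 0;-0.7 0 0 0.012 0"
}}

```text
time_s: 16.6
ee_pos: [504.7, -111.7, 10.0]
orientation: [0.001, 0.788, 0.615, 0.001]
wrist_force: [-1.6, -0.4, 4.0]
width: 28.7
grip_force: 52.5
```

{"fn": "step_arm", "kwargs": {
  "steps": "-0.1 0 0 0 0;0.1 0 0 0 0;0.1 0 0 0 0;0.1 0 0 -0.05 0;0.1 0 0 -0.15 0"
}}

```text
time_s: 17.02
ee_pos: [502.2, -111.3, 30.5]
orientation: [-0.001, 0.788, 0.615, -0.001]
wrist_force: [-0.8, -0.3, 0.0]
width: 46.7
grip_force: 0.0
```

{"fn": "step_arm", "kwargs": {
  "steps": "0.1 0 0 -0.25 0;0.1 0 0 -0.5 0;0.1 0 0 -0.75 0;0.1 0 0 -0.95 0;0.1 0 0 -0.95 0"
}}

```text
time_s: 17.43
ee_pos: [509.5, -112.3, 181.9]
orientation: [0.006, 0.788, 0.615, 0.005]
wrist_force: [1.4, 0.5, 0.9]
width: 46.6
grip_force: 0.0
```

{"fn": "step_arm", "kwargs": {
  "steps": "-0.5 0 0 -0.35 0;-1 0 0 -0.35 0;-1 0 0 -0.35 0;-1 0 0 -0.35 0"
}}

```text
time_s: 17.77
ee_pos: [504.2, -111.6, 226.9]
orientation: [0.001, 0.788, 0.615, 0.001]
wrist_force: [-0.8, 0.4, -1.1]
width: 0.3
grip_force: 0.0
```

```bash
python3 - <<'E'
from h import *
S=CY+90
plan([(*case(125,-20),235,S),(*case(125,-20),135,S),(*case(20,-20),135,S)])
s=snapshot("top");P=cloud(s);X,Y=cc(P);Z=P[...,2]
q=(Z>25)&(Z<36)&(abs(X)<30)&(Y<-66)&(Y>-178);print("br",np.percentile(Y[q],[1,99]),np.percentile(X[q],[1,50,99]),np.median(Z[q]),q.sum())
q=(Z>18)&(Z<30)&(abs(X)<30)&(Y>14)&(Y<178);print("rail",np.percentile(Y[q],[1,99]),np.percentile(X[q],[1,50,99]),q.sum())
divs()
for zc in (70,100,130,155):
    q=(abs(Z-zc)<5)&(X>40)&(X<100)&(abs(Y)<150);print(zc,np.percentile(X[q],[5,50,95]))
q=(Z>20)&(X>95)&(X<230)&(abs(Y)<200);n,l,st,c=cv2.connectedComponentsWithStats(q.astype(np.uint8))
for i in range(1,n):
    if st[i,4]>40: m=l==i;print("behind",np.percentile(X[m],[2,98]),np.percentile(Y[m],[2,98]),np.nanmax(Z[m]))
E
```

```text
now [ 504.2 -111.6  226.9] 75.9 tilt [-0.     0.002 -1.   ] t 17.7667 F [-0.8  0.4 -1.1] w 0.3 g 0.0
[ 0.336  0.416 -0.027] 0.0003 rows 1.9 
[ 0.336  0.416 -0.027] 0.0003 rows 1.9 
[0.    0.    0.667] -0.0 rows 2.4 
[-0.  -0.7 -0. ] -0.0 rows 2.5 
br [-135.36086884  -69.40625345] [-14.99688423 -10.60561173  15.0597228 ] 30.672667897347537 140
rail [ 17.88298203 174.4710014 ] [-11.60013651  -1.67246577  12.90059653] 555
[(-63, 42), (-60, 41), (-45, 16), (-42, 21), (-39, 19), (-36, 23), (-33, 27), (-30, 20), (-27, 18), (-24, 24), (-21, 23), (-18, 21), (-15, 20), (-12, 19), (-9, 12), (-6, 9), (3, 24), (6, 41), (9, 23)]
70 [55.15747317 57.69757019 60.29225902]
100 [65.24544306 67.82164055 70.18913979]
130 [75.62903475 78.14106017 80.62950538]
155 [84.39594482 88.4710978  93.78940275]
behind [178.67653964 221.55372733] [-21.75876585  20.33488605] 50.95717316670425
```

{"fn": "step_arm", "kwargs": {
  "steps": "-1 0.336 0.42 -0.03 0;-1 0.336 0.42 -0.03 0;-1 0.336 0.42 -0.03 0;-1 0.336 0.42 -0.03 0"
}}

```text
time_s: 18.2
ee_pos: [577.3, -75.4, 228.3]
orientation: [-0.002, 0.787, 0.617, -0.0]
wrist_force: [-0.3, -0.2, -1.0]
width: 0.2
grip_force: 0.0
```

{"fn": "step_arm", "kwargs": {
  "steps": "-1 0.336 0.44 0 0;-1 0.336 0.44 0 0;-1 0.336 0.44 0 0;-1 0.336 0.44 0 0;-1 0.336 0.44 0 0"
}}

```text
time_s: 18.62
ee_pos: [651.7, -45.9, 229.1]
orientation: [-0.001, 0.788, 0.615, -0.002]
wrist_force: [-0.1, -0.9, 1.0]
width: 0.2
grip_force: 0.0
```

```bash
python3 - <<'E'
from h import *
S=CY+90
print(cc(readout.get_obs()["ee_pos"]))
plan([(*case(128,-20),138,S),(*case(20,-20),138,S)])
E
```

```text
(np.float64(127.2140402522961), np.float64(-21.142094448047107))
now [651.7 -45.9 229.1] 75.9 tilt [-0.002 -0.004 -1.   ] t 18.6167 F [-0.1 -0.9  1. ] w 0.2 g 0.0
[0.008 0.005 0.608] 0.0004 rows 2.2 
[ 0.   -0.72 -0.  ] -0.0 rows 2.6
```

{"fn": "step_arm", "kwargs": {
  "steps": "-1 0 0.01 0.2 0;-1 0 0.01 0.4 0;-1 0 0.01 0.58 0;-1 0 0.01 0.6 0;-1 0 0.01 0.6 0"
}}

```text
time_s: 19.03
ee_pos: [651.4, -47.4, 138.7]
orientation: [-0.001, 0.789, 0.615, -0.003]
wrist_force: [-0.3, -0.6, 0.0]
width: -0.3
grip_force: 0.0
```

{"fn": "step_arm", "kwargs": {
  "steps": "-1 0 -0.08 0 0;-1 0 -0.16 0 0;-1 0 -0.24 0 0;-1 0 -0.32 0 0;-1 0 -0.4 0 0"
}}

```text
time_s: 19.45
ee_pos: [598.6, -31.6, 144.9]
orientation: [0.003, 0.789, 0.615, 0.003]
wrist_force: [0.2, -0.3, 0.7]
width: 0.5
grip_force: 0.4
```

{"fn": "step_arm", "kwargs": {
  "steps": "-1 0 -0.09 0 0;-1 0 -0.18 0 0;-1 0 -0.26 0 0;-1 0 -0.3 0 0;-1 0 -0.3 0 0"
}}

```text
time_s: 19.87
ee_pos: [552.8, -20.0, 143.1]
orientation: [0.001, 0.788, 0.615, 0.001]
wrist_force: [0.2, 0.3, -0.4]
width: -0.2
grip_force: 0.0
```

{"fn": "step_arm", "kwargs": {
  "steps": "-1 0 0 0 0;-1 0 0 0 0;-1 0 0 0 0;-1 0 0 0 0;-1 0 0 0 0"
}}

```text
time_s: 20.28
ee_pos: [553.2, -20.1, 140.8]
orientation: [-0.0, 0.788, 0.615, 0.0]
wrist_force: [-0.4, -0.0, -0.2]
width: -0.0
grip_force: 0.0
```

```bash
python3 - <<'E'
from h import *
print(cc(readout.get_obs()["ee_pos"]))
S=CY+90
plan([(*case(20,-20),200,S)])
s=snapshot("top");P=cloud(s);X,Y=cc(P);Z=P[...,2]
q=(Z>50)&(Z<90)&(X>-60)&(X<60)&(abs(Y)<185)
for a in range(-60,60,10):
    m=q&(X>=a)&(X<a+10);print(a,m.sum(),np.median(Z[m]) if m.any() else None,end=' | ')
save(s["image"],"t3.png")
E
```

```text
(np.float64(25.428505899129934), np.float64(-20.14672290019254))
now [553.2 -20.1 140.8] 75.9 tilt [ 0.  0. -1.] t 20.2833 F [-0.4 -0.  -0.2] w -0.0 g 0.0
[ 0.001 -0.036 -0.395] 0.0004 rows 1.4 
-60 177 54.95293100924914 | -50 166 55.89250012004379 | -40 183 87.99331619919826 | -30 401 85.84071251608066 | -20 401 82.40947291927819 | -10 391 79.08824173333346 | 0 388 76.1728003099031 | 10 393 73.04868442727798 | 20 388 69.55161110867596 | 30 396 66.43831474350486 | 40 404 63.66853982710222 | 50 200 62.413337350950655 |
```

View pics/t3.png

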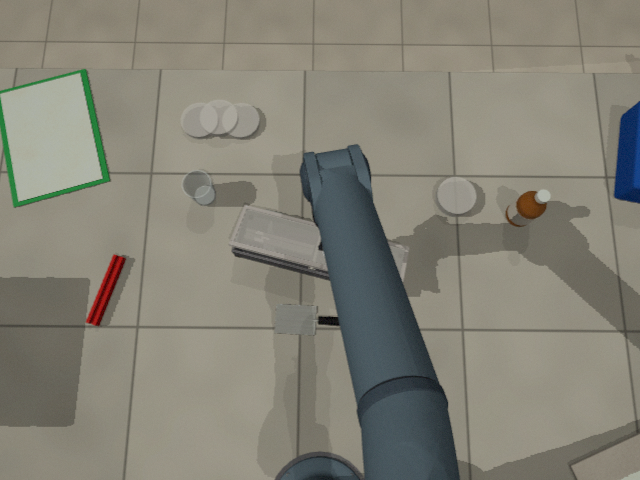

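The top view shows the lid nearly down, with its free edge near (235,245). It was about 0.3 rad open at that moment, still falling or held, so I raise the arm and check.

{"fn": "step_arm", "kwargs": {
  "steps": "-1 0 0 -0.2 0;-1 0 0 -0.4 0;-1 0 0 -0.4 0;-1 0 0 -0.4 0;-1 0 0 -0.4 0"
}}

```text
time_s: 20.75
ee_pos: [552.7, -20.0, 200.6]
orientation: [-0.0, 0.788, 0.615, -0.0]
wrist_force: [-0.7, -0.1, -0.8]
width: -0.1
grip_force: 0.0
```

{"fn": "step_arm", "kwargs": {
  "steps": "-1 -0.3 0 0 0;-1 -0.6 0 0 0;-1 -0.8 0 0 0;-1 -0.8 0 0 0;-1 -0.8 0 0 0"
}}

```text
time_s: 21.17
ee_pos: [521.4, -140.0, 198.9]
orientation: [-0.001, 0.791, 0.612, -0.002]
wrist_force: [0.2, 1.0, -0.0]
width: 0.5
grip_force: 0.0
```

```bash
cat >> h.py <<'E'
def lid():
    for n in ("top","scene"):
        s=snapshot(n);P=cloud(s);X,Y=cc(P);Z=P[...,2]
        q=(Z>45)&(Z<110)&(X>-65)&(X<60)&(abs(Y)<185)
        print(n,[(a,int((m:=q&(X>=a)&(X<a+15)).sum()),round(float(np.median(Z[m])),1) if m.any() else 0) for a in range(-60,60,15)])
        save(s["image"],n+"_e.png")
E
python3 - <<'E'
from h import *
lid();plan([])
E
```

```text
top [(-60, 879, 63.4), (-45, 1109, 60.6), (-30, 1152, 60.4), (-15, 1109, 60.3), (0, 1082, 60.4), (15, 984, 60.4), (30, 1013, 60.3), (45, 600, 62.1)]
scene [(-60, 483, 64.4), (-45, 915, 61.1), (-30, 826, 60.8), (-15, 828, 60.7), (0, 853, 60.7), (15, 870, 60.7), (30, 827, 60.8), (45, 933, 60.8)]
now [ 523.  -135.3  199.6] 76.0 tilt [ 0.001 -0.002 -1.   ] t 21.2667 F [ 0.7  0.  -0.5] w -0.0 g 0.0
```

View pics/scene_e.png

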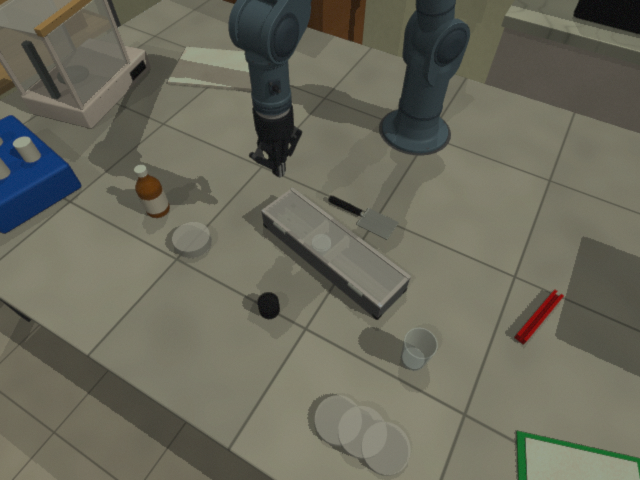

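The scene view shows the lid flat on the case around (335,250), the bystanders where they were, and the arm clear. I hand the job in.

```bash
python3 -c "
from station import sign_off;print(sign_off())"
```

```text
the job is handed in; nothing more can be done
None
```

The job is handed in at about 21 s: the rail lies groove up in the +y end compartment, the bracket open side up in the −y one, the weighing bottle stands between the dividers, the lid measures flat on the rim, and the bystanders look unmoved.

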